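# Set the red watch head in its display place and shut the glass lid

### The job

In the open walnut case, push the red watch head along the case floor, without picking it up, until it sits square against the end wall and on the cream patch. Then push the sliding glass lid fully shut over it. Leave everything else on the table where it is, and finish with the arm clear.

Things in the scene. Friction and masses are not known exactly. Their poses are not given: they have to be found in the camera images.
- case: Walnut display case fixed to the table, 150 (its x) x 260 (y) x 30 mm high, inside 130 x 240. Origin: centre of its underside, on the table. Blue floor 5 mm above the table. Walls 10 mm thick; side walls 30 mm high, with brass rails for the lid; +y end wall 30 mm high, inner face at y = +120 mm; -y end wall 22 mm high. Yaw within 15 degrees of the table's.
- mark (a point): Where the centre of the watch's underside belongs on the case floor: 23 mm (half its length) from the +y end wall, midway across. Axes as the case's, y towards that wall. Here lies a flat cream patch, 64 mm (x) by 56 mm (y), right against the end wall.
- watch: Red plastic watch head, black dial, no strap, face up on the case floor in the open part: 38 mm wide (its x), 46 mm long (its y), 12 mm thick (9 mm at its sides), about 45 g. Flat ends and sides. Origin: centre of its underside. It starts 52 to 82 mm short of its place, up to 12 mm off to the side, turned up to 20 degrees to the case.
- lid (a joint): Sliding glass lid, in m: 0 fully shut, 0.21 fully open; closes along case +y. Starts 0.185 to 0.21 open, overhanging the -y end. About 1.5 N of friction; stays where left. Clear glass 4 mm thick, 139 mm wide, underside 22 mm above the table, so the watch fits under it; its leading edge is at case y = 120 mm less the joint value.
- lid_bar (a point): Centre of the outer (-y) face of the dark walnut bar on the lid's trailing (-y) edge, 26 mm above the table. Bar 110 mm long (case x), 12 mm thick (y), 10 to 42 mm above the table. Pushed towards case +y it shuts the lid; fully shut, it meets the case's -y end and this point is at case y = -142 mm.
- loupe: Brass jeweller's loupe, 34 mm across, 30 mm tall, standing. Its origin is the centre of its underside. A bystander, to be left alone. 
- bracelet: Silver steel link bracelet, clasped in a ring 66 mm across, 16 mm tall, lying on its edge. Its origin is the centre of its underside. A bystander, to be left alone. 
- pliers: Small pliers with orange handles lying flat along their x, 150 mm long, 60 mm wide, 12 mm thick. Origin near the pivot, on the table. A bystander, to be left alone.
- tin: Round aluminium tin with a brass lid, 50 mm across, 23 mm tall. Its origin is the centre of its underside. A bystander, to be left alone. 
- screwdriver: Small screwdriver, 130 mm long, 26 mm thick at the red handle, lying along its x, origin at the middle of its length, on the table. A bystander, to be left alone.
- blue_watch: Blue watch head with a white dial on the table outside the case, same size as the red one. Its origin is the centre of its underside. A bystander, to be left alone. 
Things that resemble listed ones, but are neither listed nor needed, are in the scene too. There is more than one size of the watch; the one meant has the size given above.

How it is judged:
By the outcome, as a careful person would: the job done as asked, in the order asked, and still so for the second after the job is handed in, with the robot touching nothing.
It also fails if it takes over 64 s, if anything falls off the work surface, if the arm or the gripper's body presses on something with over 40 N, if the wrist force passes 120 N, or if a joint passes its speed limit or range.

### The arm

A 6-joint arm with a two-finger parallel gripper is mounted at the origin on the work surface. World frame = base frame: x ahead of the robot, y to its left, z up, the work surface at z = 0. Lengths are in m, angles in rad, forces in N, time in s.
With the tool pointing down it reaches from about 0.25 to 0.725 m from the base axis. Payload 4 kg.
Tool frame: the origin (TCP) lies on the centre line of the jaws, within the pads' length; the fingertips stand 17 mm ahead of it and the grasp point (between the pads) lies 2 mm behind it; z points along the fingers, y is the line along which they close (so a half turn about z gives the same grasp; the last joint's range is limited). The gripper opens to 85 mm and grips with 20 to 120 N. Pads are 22 mm wide; open, the fingers measure 114 mm over their backs; the gripper's body (76 mm by 85 mm) begins 54 mm behind the grasp point. The pads swing forward as they close: fully open they stand 13 mm farther back than shut.
Start: joints at [-1.166, 0.241, 0.005, 1.335, 0, 1.571], TCP at [0.197, -0.46, 0.209] pointing down, gripper open.
Joint ranges: [-2.72, 2.72], [-1.05, 1.87], [-1.09, 1.28], [-1.99, 2.15], [-1.42, 1.44], [-3.14, 3.14]. Speed limits (rad/s): [2.79, 2.79, 3.14, 3.14, 3.14, 3.14].

### API

Orientations are given as a unit quaternion [x, y, z, w].
In Python, from workcell import bot, camera, get_calibration gives the robot as it stands.
- The arm moves only by the tool apply_moves, never from a script. Its argument "steps" is a list of rows, each a list of 3 entries, a list of its own where there are three numbers: the shift along the tool's x, y, z as a fraction of full scale, then the turn, a rotation vector about the tool's x, y, z as a fraction of full scale, then the opening, from 0 (shut) to 1 (fully open). A call has exactly 8 rows; each row shifts and turns the commanded pose from where the row before left it, along the tool's axes as they then stand; what a row does not reach is not made up. Full scale, the value 1, is 20 cm for a shift and pi rad for a turn. A row lasts 1/12 s, in which the tool goes at most 41.7 mm and 7.16 degrees, less where a joint would pass 70% of its speed; a pose out of reach is approached as far as the arm can. A call with a number of a shift or a turn outside -1 to 1 is refused whole. A call with a gripper value outside its range is refused whole. The fingers move at their own pace and stop on an object; the grip force is fixed at half the most. Time passes only in rows, so rows that do not move let the fingers close, or fill a call up. It gives the time, the measured TCP pose, the force, the opening and the grip force at its end, in the units of the state.
- bot.get_obs(): the state, without advancing time (a new reading comes with each control period).
- camera(name): name is "scene" or "side" or "wrist"; returns (picture, depth): 420x560x3 uint8, red, green, blue; 420x560 float32, m along the optical axis (not along the pixel's ray), 0 where there is no reading.
- get_calibration(name): a dict with "fov_y" (degrees; the focal length in pixels is half the picture's height over the tangent of half this angle, whatever the lens; pixels are square), "cx", "cy" (the principal point, pixels), "rvec" (rotation vector, rad) and "tvec" (3), from world to camera coordinates, as OpenCV has them. Camera axes: x right, y down, z forward; pixel columns grow to the right and rows downward; lengths in m; the calibration is good to about 2 mm. A picture is of the moment at which its call begins: read the wrist's pose just before it. get_calibration takes no time and is no camera call; for the wrist camera it gives the pose at the moment of the call.
- bot.job_done(): hands the job in; it is judged then, once.
The state is a dict: "clock": time; "joint_pos": joint angles; "joint_vel": joint speeds; "tau": joint torques, N m; "eef_pos": TCP position; "tool_rot": TCP orientation; "ft_force": force on the tool from outside, world axes, zero at the start; "ft_torque": the same for the moment, N m; "grip_width": finger opening in m; "grasp_force": force on a finger pad.
Only numpy, scipy, OpenCV 4.12 (cv2) and the standard library are available. Lean on these libraries where they do the work, as an engineer would, in place of code of your own. Each camera call takes 0.05 s, during which the arm holds its last target. There are 200 camera calls.

## Working session

There is one attempt and no reset: what is moved stays moved. The work goes in short steps, Python scripts to look and compute and a tool call to move; the robot and the scene stay as the last step left them, time stands still between calls to the robot, and variables do not carry over. Pictures are saved under pics/ and viewed, at most 12 in all, crops included, and the job is handed in when it is done.

Besides the shell and the picture viewer there is one more tool, called after "Request:" as name(argument=value, ...) on one line, values as JSON. apply_moves: Moves the arm, as the interface text tells. Its arguments: {"type":"object","properties":{"steps":{"type":"array"}},"required":["steps"]}

```bash
mkdir -p pics; cat > h.py <<'E'
import numpy as np, cv2
from workcell import bot, camera, get_calibration
from scipy.spatial.transform import Rotation as R
def look(n):
    c=get_calibration(n); p,d=camera(n)
    return p,d,c
def cloud(d,c):
    f=210/np.tan(np.radians(c['fov_y'])/2)
    v,u=np.mgrid[:420,:560]
    P=np.stack([(u-c['cx'])/f*d,(v-c['cy'])/f*d,d],-1)
    Rm=cv2.Rodrigues(np.array(c['rvec'],float))[0]
    return (P-np.array(c['tvec']).ravel())@Rm
def onplane(px,z,c):
    f=210/np.tan(np.radians(c['fov_y'])/2); px=np.atleast_2d(px).astype(float)
    Rm=cv2.Rodrigues(np.array(c['rvec'],float))[0]; t=np.array(c['tvec']).ravel()
    r=np.c_[(px[:,0]-c['cx'])/f,(px[:,1]-c['cy'])/f,np.ones(len(px))]@Rm
    o=-Rm.T@t
    return o+r*((z-o[2])/r[:,2])[:,None]
E
python3 - <<'E'
from h import *
for n in ['scene','side']:
    p,d,c=look(n); cv2.imwrite(f'pics/{n}.png',p[...,::-1]); np.savez(f'{n}.npz',p=p,d=d); print(n,c)
print(bot.get_obs())
E
```

```text
scene {'fov_y': 55.3448967698608, 'cx': 284.891855931687, 'cy': 212.9974825308538, 'rvec': array([ 1.56416635,  2.28144859, -0.65875755]), 'tvec': array([ 0.08183758, -0.45028414,  1.1216353 ])}
side {'fov_y': 54.84183517058933, 'cx': 271.5497337785678, 'cy': 210.74442466277998, 'rvec': array([ 2.43996543, -0.25517542,  0.10072322]), 'tvec': array([-0.49774617,  0.20706855,  0.62036376])}
{'clock': 0.1, 'joint_pos': array([-1.16601894e+00,  2.41331829e-01,  3.89984728e-03,  1.33519279e+00,
       -1.64456794e-05,  1.57080616e+00]), 'joint_vel': array([ 0.00042727, -0.00290546,  0.00379568,  0.00074928,  0.00018892,
        0.00044741]), 'tau': array([-3.83704592e-04, -3.73138726e+01,  2.53009593e+01,  1.08516685e-02,
       -8.85081909e-05,  2.05609490e-05]), 'eef_pos': array([ 0.19667257, -0.45906129,  0.20852052]), 'tool_rot': array([ 9.79589800e-01,  2.01004943e-01, -1.91827401e-04, -8.93910083e-04]), 'ft_force': array([0.81803982, 0.10844206, 0.35966243]), 'ft_torque': array([-0.00951128, -0.02287516, -0.03428103]), 'grasp_force': 0.0, 'grip_width': 0.08586917472281849}
```

View pics/scene.png

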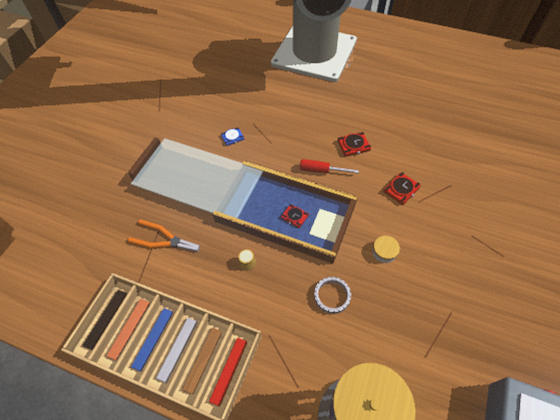

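View pics/side.png

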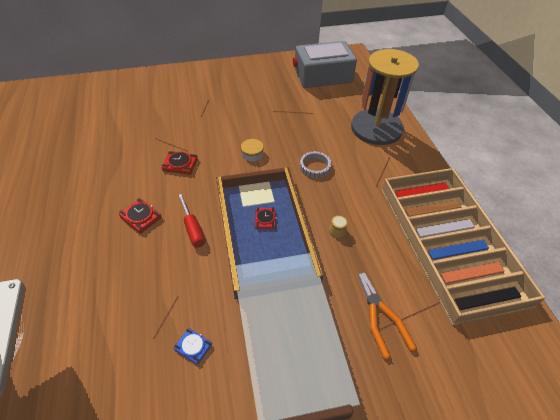

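Scene view: the red watch in the case is at scene (294,215) / side (265,217). The other red watches, at scene (354,143) and (402,187), lie outside the case and look bigger. The cream patch is at scene (326,225), and the lid bar is at scene (146,160). Next I'll measure the case and watch, with one enlarged crop to confirm.

```bash
python3 - <<'E'
from h import *
big=[]
for n,roi in [('scene',(205,150,365,265)),('side',(205,155,335,305))]:
    c=get_calibration(n); z=np.load(n+'.npz'); p,d=z['p'],z['d']; W=cloud(d,c)
    x0,y0,x1,y1=roi
    hsv=cv2.cvtColor(p,cv2.COLOR_RGB2HSV); m=np.zeros((420,560),bool); m[y0:y1,x0:x1]=1
    H,S,V=[hsv[...,i].astype(int) for i in range(3)]
    # per red blob anywhere: size
    red=((H<6)|(H>174))&(S>190)&(V>90)
    nb,lab,st,ce=cv2.connectedComponentsWithStats(cv2.morphologyEx(red.astype(np.uint8),cv2.MORPH_CLOSE,np.ones((9,9))))
    for i in range(1,nb):
        if st[i,4]>150:
            k=lab==i; ys,xs=np.nonzero(k); Q=W[k]; Q=Q[(Q[:,2]>-.01)&(Q[:,2]<.05)]
            if len(Q)<50: continue
            P=onplane(np.c_[xs,ys],.012,c); r=cv2.minAreaRect((P[:,:2]*1000).astype(np.float32)); print(n,'red',ce[i].round(),np.round(r[0]),np.round(r[1]),round(r[2],1),'zmed',np.median(Q[:,2]).round(4))
    cream=m&(S<90)&(V>190)&(W[...,2]<.012)
    nb,lab,st,ce=cv2.connectedComponentsWithStats(cream.astype(np.uint8)); i=1+np.argmax(st[1:,4]); ys,xs=np.nonzero(lab==i)
    P=onplane(np.c_[xs,ys],.005,c); print(n,'cream',cv2.minAreaRect((P[:,:2]*1000).astype(np.float32)),'z',np.median(W[lab==i][:,2]))
    blue=m&(H>100)&(H<130)&(S>120)
    print('blue floor z',np.median(W[blue][:,2]))
    rail=m&(H>15)&(H<32)&(S>120)&(V>130)&(abs(W[...,2]-.03)<.008)
    Q=W[rail]; print(n,'rails n',len(Q),np.median(Q[:,2]),cv2.minAreaRect((Q[:,:2]*1000).astype(np.float32)))
    # dark bar: above z .034
    k=(W[...,2]>.034)&(W[...,2]<.05)&(W[...,0]>.2)&(W[...,0]<.6)&(W[...,1]<-.1)
    nb,lab,st,ce=cv2.connectedComponentsWithStats(k.astype(np.uint8))
    for i in range(1,nb):
        if st[i,4]>60: Q=W[lab==i];print(n,'high',ce[i].round(),st[i,4],cv2.minAreaRect((Q[:,:2]*1000).astype(np.float32)),Q[:,2].max())
    for v in (p[y0:y1,x0:x1],): big.append(cv2.resize(v,(400,int(400*(y1-y0)/(x1-x0))),interpolation=cv2.INTER_CUBIC))
h=max(b.shape[0] for b in big); o=np.zeros((h,800,3),np.uint8)
for i,b in enumerate(big): o[:b.shape[0],400*i:400*i+400]=b
cv2.imwrite('pics/crop.png',o[...,::-1])
E
```

```text
scene red [354. 145.] [294. 199.] [53. 63.] 36.8 zmed 0.0145
scene red [315. 164.] [384. 134.] [18. 63.] 8.1 zmed 0.0255
scene red [403. 189.] [377. 330.] [53. 63.] 66.4 zmed 0.0147
scene red [228. 372.] [850. 143.] [ 18. 108.] 89.8 zmed 0.0161
scene cream ((520.77392578125, 199.66941833496094), (37.941444396972656, 63.99439239501953), 89.1424331665039) z 0.006834882130946861
blue floor z 0.006415395436223944
scene rails n 953 0.03099351826470698 ((556.6715698242188, 116.14237976074219), (259.3407897949219, 224.4158477783203), 89.40646362304688)
scene high [143. 156.] 305 ((515.8673706054688, -219.72474670410156), (13.560270309448242, 109.59747314453125), 89.44175720214844) 0.04581854034737492
side red [179. 164.] [376. 324.] [53. 64.] 74.1 zmed 0.0123
side red [421. 189.] [850. 144.] [110.  15.] 0.3 zmed 0.0151
side red [142. 221.] [293. 193.] [52. 62.] 37.6 zmed 0.0117
side red [193. 228.] [389. 141.] [23. 66.] 11.0 zmed 0.0228
side cream ((520.9482421875, 199.927734375), (36.34393310546875, 62.5864143371582), 88.9408187866211) z 0.0052372998748954945
blue floor z nan
side rails n 1023 0.029399877082809518 ((546.4695434570312, 117.04190063476562), (261.21478271484375, 204.02696228027344), 89.62680053710938)
side high [325. 414.] 551 ((521.9607543945312, -220.3685760498047), (12.584991455078125, 95.68035125732422), 89.17999267578125) 0.04413993022949084
  return _methods._mean(a, axis=axis, dtype=dtype,
  ret = ret.dtype.type(ret / rcount)
```

View pics/crop.png

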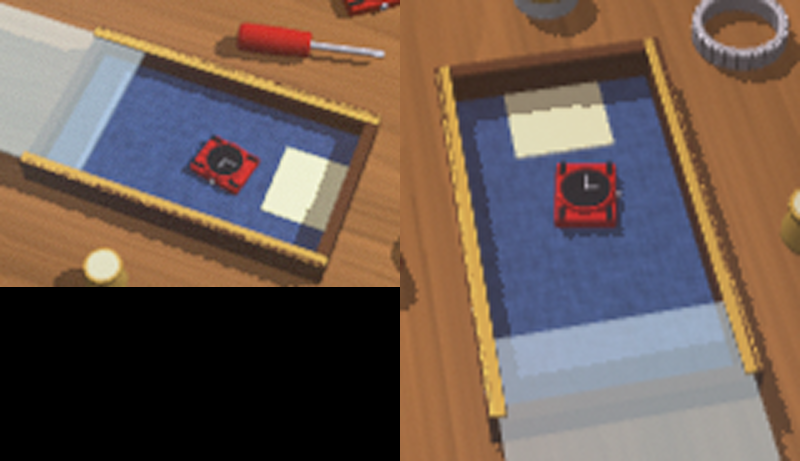

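The crop confirms it: the in-case watch is the small red one with the black dial. The two outside measure 53 x 63, so they're too big. Next: a refined case pose and the watch pose.

```bash
python3 - <<'E'
from h import *
for n in ['scene','side']:
    c=get_calibration(n); z=np.load(n+'.npz'); p,d=z['p'],z['d']; W=cloud(d,c)
    hsv=cv2.cvtColor(p,cv2.COLOR_RGB2HSV); H,S,V=[hsv[...,i].astype(int) for i in range(3)]
    rail=(H>15)&(H<32)&(S>120)&(V>110)
    ys,xs=np.nonzero(rail); P=onplane(np.c_[xs,ys],.030,c)[:,:2]*1000
    for nm,xc in [('near',446),('far',596)]:
        k=(abs(P[:,0]-(xc+ (5 if nm=='near' else -5)))<14)&(P[:,1]>0)&(P[:,1]<260); Q=P[k]
        b=np.polyfit(Q[:,1],Q[:,0],1); e=Q[:,0]-np.polyval(b,Q[:,1])
        print(n,nm,len(Q),'x at y=200',np.polyval(b,200).round(1),'slope deg',np.degrees(np.arctan(b[0])).round(2),'y',np.percentile(Q[:,1],[0,1,99,100]).round(1),'e',np.percentile(e,[1,99]).round(1))
    m=(abs(W[...,0]-.521)<.055)&(W[...,1]>.06)&(W[...,1]<.2)
    red=m&((H<8)|(H>172))&(S>150)&(V>60)
    dark=m&(V<70)&(W[...,2]>.011)
    u=cv2.morphologyEx((red).astype(np.uint8),cv2.MORPH_CLOSE,np.ones((5,5)))
    ys,xs=np.nonzero(u); P=onplane(np.c_[xs,ys],.0135,c)[:,:2]*1000
    print(n,'watch',len(P),'pix',xs.mean(),ys.mean(),cv2.minAreaRect(P.astype(np.float32)),'mean',P.mean(0),'z',np.percentile(W[u>0][:,2],[10,50,90]).round(4))
E
```

```text
scene near 493 x at y=200 452.0 slope deg 0.9 y [  0.7   3.6 245.8 248.4] e [-5.8  5.6]
scene far 404 x at y=200 590.9 slope deg 0.47 y [  0.3   2.3 245.  247.3] e [-4.   5.2]
scene watch 187 pix 294.3475935828877 216.8235294117647 ((527.1885375976562, 139.89706420898438), (46.09711456298828, 37.736480712890625), 76.85102844238281) mean [531.25444506 140.85750835] z [0.0126 0.0158 0.0183]
side near 520 x at y=200 451.4 slope deg 0.94 y [2.000e-01 2.100e+00 2.419e+02 2.472e+02] e [-4.6  4.3]
side far 426 x at y=200 588.8 slope deg 0.48 y [1.000e-01 2.100e+00 2.420e+02 2.454e+02] e [-4.   5.3]
side watch 222 pix 264.63513513513516 218.83333333333334 ((524.6722412109375, 137.23309326171875), (46.3315544128418, 35.91426086425781), 77.70530700683594) mean [524.17131666 133.79037081] z [0.0117 0.0142 0.0169]
```

Request:
apply_moves(steps=[[[0, 0, 0], [0, 0, -0.039], 0.2], [[0, 0, 0], [0, 0, -0.039], 0.2], [[0, 0, 0], [0, 0, -0.039], 0.2], [[0, 0, 0], [0, 0, -0.039], 0.2], [[0, 0, 0], [0, 0, -0.039], 0.2], [[0, 0, 0], [0, 0, -0.039], 0.2], [[0, 0, 0], [0, 0, -0.039], 0.2], [[0, 0, 0], [0, 0, -0.039], 0.2]])

```text
clock: 0.77
eef_pos: [0.1968, -0.4592, 0.2088]
tool_rot: [0.768, 0.641, 0.0, -0.001]
ft_force: [0.6, 0.6, -0.2]
grip_width: 0.017
grasp_force: 0.0
```

```bash
cat > st.py <<'E'
from h import *
import sys
o=bot.get_obs(); r=R.from_quat(o['tool_rot']); M=r.as_matrix()
print(round(o['clock'],2),'tcp',o['eef_pos'].round(4),'toolx yaw',np.degrees(np.arctan2(M[1,0],M[0,0])).round(2),'z',M[:,2].round(3),'F',o['ft_force'].round(2),'w',o['grip_width'].round(4))
if len(sys.argv)>1:
    t=np.array(eval(sys.argv[1])); print('tool shift frac',(M.T@(t-o['eef_pos'])/.2).round(3),'dist',np.linalg.norm(t-o['eef_pos']).round(3))
E
python3 st.py '[.521,.089,.12]'
```

```text
Traceback (most recent call last):
  File "st.py", line 4, in <module>
    print(round(o['clock'],2),'tcp',o['eef_pos'].round(4),'toolx yaw',np.degrees(np.arctan2(M[1,0],M[0,0])).round(2),'z',M[:,2].round(3),'F',o['ft_force'].round(2),'w',o['grip_width'].round(4))
                                                                                                                                                                        ^^^^^^^^^^^^^^^^^^^^^
AttributeError: 'float' object has no attribute 'round'
```

Request:
apply_moves(steps=[[[0, 0, 0], [0, 0, -0.0264], 0.2], [[0, 0, 0], [0, 0, -0.0264], 0.2], [[0.15, 0.086, 0], [0, 0, 0], 0.2], [[0.15, 0.086, 0], [0, 0, 0], 0.2], [[0.15, 0.086, 0], [0, 0, 0], 0.2], [[0.15, 0.086, 0], [0, 0, 0], 0.2], [[0.15, 0.086, 0], [0, 0, 0], 0.2], [[0.15, 0.086, 0], [0, 0, 0], 0.2]])

```text
clock: 1.43
eef_pos: [0.3039, -0.28, 0.209]
tool_rot: [0.714, 0.7, 0.0, -0.0]
ft_force: [0.7, 1.1, -0.3]
grip_width: 0.0171
grasp_force: 0.0
```

Request:
apply_moves(steps=[[[0.15, 0.086, 0], [0, 0, 0], 0.2], [[0.15, 0.086, 0], [0, 0, 0], 0.2], [[0.15, 0.086, 0], [0, 0, 0], 0.2], [[0.15, 0.086, 0], [0, 0, 0], 0.2], [[0.15, 0.086, 0], [0, 0, 0], 0.2], [[0.15, 0.086, 0], [0, 0, 0], 0.2], [[0.15, 0.086, 0], [0, 0, 0], 0.2], [[0.15, 0.086, 0], [0, 0, 0], 0.2]])

```text
clock: 2.1
eef_pos: [0.4463, -0.0427, 0.209]
tool_rot: [0.714, 0.7, -0.0, -0.0]
ft_force: [0.1, -0.3, 0.2]
grip_width: 0.0174
grasp_force: 0.0
```

```bash
sed -i "s/o\['grip_width'\].round(4)/o['grip_width']/" st.py; python3 st.py '[.521,.089,.12]'
python3 - <<'E'
from h import *
p,d,c=look('wrist'); cv2.imwrite('pics/w1.png',p[...,::-1]); np.savez('w1.npz',p=p,d=d,**{k:c[k] for k in c})
E
```

```text
2.1 tcp [ 0.4463 -0.0427  0.209 ] toolx yaw 88.88 z [-0.001 -0.    -1.   ] F [ 0.09 -0.33  0.17] w 0.017355266804425253
tool shift frac [0.666 0.361 0.445] dist 0.176
```

View pics/w1.png

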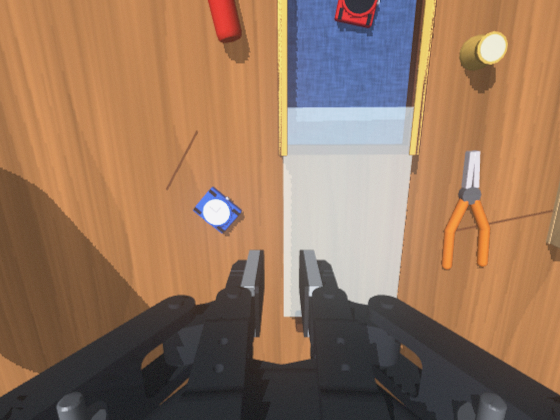

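Wrist view: the case is ahead, with the watch at the top edge (357,8) and the rails at columns 283 and 425. I'll move over the start point and look again.

Request:
apply_moves(steps=[[[0.13, 0.07, 0], [0, 0, 0], 0.2], [[0.13, 0.07, 0], [0, 0, 0], 0.2], [[0.13, 0.07, 0], [0, 0, 0], 0.2], [[0.13, 0.07, 0], [0, 0, 0], 0.2], [[0.13, 0.07, 0], [0, 0, 0], 0.2], [[0, 0, 0], [0, 0, 0], 0.2], [[0, 0, 0], [0, 0, 0], 0.2], [[0, 0, 0], [0, 0, 0], 0.2]])

```text
clock: 2.82
eef_pos: [0.5179, 0.0837, 0.2087]
tool_rot: [0.714, 0.7, -0.001, -0.0]
ft_force: [-0.2, -0.6, 0.3]
grip_width: 0.0169
grasp_force: 0.0
```

```bash
cat > wl.py <<'E'
from h import *
import sys
p,d,c=look('wrist'); cv2.imwrite('pics/%s.png'%sys.argv[1],p[...,::-1])
hsv=cv2.cvtColor(p,cv2.COLOR_RGB2HSV); H,S,V=[hsv[...,i].astype(int) for i in range(3)]
v,u=np.mgrid[:420,:560]; G=onplane(np.c_[u.ravel(),v.ravel()],.030,c).reshape(420,560,3)*1000
rail=(H>15)&(H<32)&(S>120)&(V>110)
L=[]
for xc in (452,590):
    k=rail&(abs(G[...,0]-xc)<14)&(G[...,1]>60)&(G[...,1]<260)
    Q=G[k]; 
    if len(Q)<50: print('no rail',xc); continue
    b=np.polyfit(Q[:,1],Q[:,0],1); L.append(b); print('rail x@200',np.polyval(b,200).round(1),'deg',np.degrees(np.arctan(b[0])).round(2),'ymax',np.percentile(Q[:,1],[99,100]).round(1))
G=onplane(np.c_[u.ravel(),v.ravel()],.0135,c).reshape(420,560,3)*1000
m=((H<8)|(H>172))&(S>150)&(V>60)&(abs(G[...,0]-521)<55)&(G[...,1]>60)&(G[...,1]<250)
m=cv2.morphologyEx(m.astype(np.uint8),cv2.MORPH_CLOSE,np.ones((7,7)))
nb,lab,s,ce=cv2.connectedComponentsWithStats(m); i=1+np.argmax(s[1:,4]); k=lab==i
r=cv2.minAreaRect(G[k][:,:2].astype(np.float32)); print('watch px',ce[i].round(),np.round(r[0],1),np.round(r[1],1),round(r[2],2),'box',cv2.boxPoints(r).round(1).tolist())
G=onplane(np.c_[u.ravel(),v.ravel()],.005,c).reshape(420,560,3)*1000
k=(S<110)&(V>90)&(H>15)&(H<40)&(abs(G[...,0]-521)<50)&(G[...,1]>165)&(G[...,1]<250)
if k.sum()>50:
    Q=G[k]; print('cream x',np.percentile(Q[:,0],[1,99]).round(1),'y',np.percentile(Q[:,1],[1,99]).round(1))
E
python3 st.py '[.521,.089,.06]'; python3 wl.py w2
```

```text
2.82 tcp [0.5179 0.0837 0.2087] toolx yaw 88.87 z [-0.002 -0.001 -1.   ] F [-0.18 -0.57  0.25] w 0.016854984728149298
tool shift frac [0.028 0.016 0.743] dist 0.149
rail x@200 451.5 deg 0.72 ymax [246.9 247.8]
rail x@200 589.6 deg 0.89 ymax [244.1 245.8]
watch px [287. 130.] [525.2 139.1] [44.1 36.5] 78.61 box [[503.0, 121.0], [538.7000122070312, 113.80000305175781], [547.4000244140625, 157.10000610351562], [511.70001220703125, 164.3000030517578]]
cream x [489.9 552.4] y [181.6 237.3]
```

View pics/w2.png

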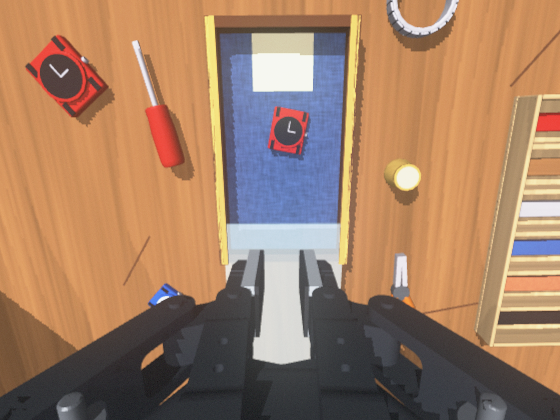

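Watch at px (287,130), which is world (525,139) mm, and turned about -11.5° to the table. The patch is centred at x=521 mm and the wall face is at y≈237 mm. Descending behind the watch.

Request:
apply_moves(steps=[[[0.01, 0.005, 0.13], [0, 0, -0.001], 0.2], [[0, 0.005, 0.13], [0, 0, -0.001], 0.2], [[0, 0, 0.13], [0, 0, 0], 0.2], [[0, 0, 0.13], [0, 0, 0], 0.2], [[0, 0, 0.13], [0, 0, 0], 0.2], [[0, 0, 0.13], [0, 0, 0], 0.2], [[0, 0, 0.06], [0, 0, 0], 0.2], [[0, 0, 0], [0, 0, 0], 0.2]])

```text
clock: 3.53
eef_pos: [0.5171, 0.0842, 0.0383]
tool_rot: [0.713, 0.702, -0.003, -0.002]
ft_force: [-0.3, -0.8, 0.2]
grip_width: 0.0172
grasp_force: 0.0
```

```bash
python3 st.py '[.521,.089,.026]'
```

```text
3.53 tcp [0.5171 0.0842 0.0383] toolx yaw 89.1 z [-0.007 -0.001 -1.   ] F [-0.29 -0.8   0.17] w 0.017152073671959183
tool shift frac [0.025 0.019 0.061] dist 0.014
```

Request:
apply_moves(steps=[[[0, 0.01, 0.02], [0, 0, 0], 0.2], [[0, 0.01, 0.02], [0, 0, 0], 0.2], [[0, 0, 0.015], [0, 0, 0], 0.2], [[0, 0, 0], [0, 0, 0], 0.2], [[0, 0, 0], [0, 0, 0], 0.2], [[0.02, 0, 0], [0, 0, 0], 0.2], [[0.02, 0, 0], [0, 0, 0], 0.2], [[0.02, 0, 0], [0, 0, 0], 0.2]])

```text
clock: 4.2
eef_pos: [0.525, 0.0986, 0.0307]
tool_rot: [0.712, 0.702, 0.0, 0.0]
ft_force: [0.1, 0.0, -1.3]
grip_width: 0.0171
grasp_force: 0.0
```

```bash
python3 st.py '[.5215,.160,.026]'
```

```text
4.2 tcp [0.525  0.0986 0.0307] toolx yaw 89.22 z [ 0.001  0.    -1.   ] F [ 0.08  0.05 -1.33] w 0.01706688416859626
tool shift frac [ 0.307 -0.022  0.023] dist 0.062
```

Request:
apply_moves(steps=[[[0, -0.015, 0.01], [0, 0, 0], 0.2], [[0, 0, 0.01], [0, 0, 0], 0.2], [[0, 0, 0], [0, 0, 0], 0.2], [[0, 0, 0], [0, 0, 0], 0.2], [[0, 0, 0], [0, 0, 0], 0.2], [[0, 0, 0], [0, 0, 0], 0.2], [[0, 0, 0], [0, 0, 0], 0.2], [[0, 0, 0], [0, 0, 0], 0.2]])

```text
clock: 4.87
eef_pos: [0.5219, 0.098, 0.0264]
tool_rot: [0.712, 0.702, 0.0, 0.0]
ft_force: [0.3, 0.0, -0.1]
grip_width: 0.0172
grasp_force: 0.0
```

```bash
python3 st.py '[.5215,.160,.026]'
```

```text
4.87 tcp [0.5219 0.098  0.0264] toolx yaw 89.2 z [ 0.  0. -1.] F [ 0.27  0.04 -0.07] w 0.017221589398445394
tool shift frac [ 0.31  -0.007  0.002] dist 0.062
```

Request:
apply_moves(steps=[[[0.02, 0, 0], [0, 0, 0], 0.2], [[0.02, 0, 0], [0, 0, 0], 0.2], [[0.02, 0, 0], [0, 0, 0], 0.2], [[0.02, 0, 0], [0, 0, 0], 0.2], [[0.02, 0, 0], [0, 0, 0], 0.2], [[0.02, 0, 0], [0, 0, 0], 0.2], [[0.02, 0, 0], [0, 0, 0], 0.2], [[0, 0, 0], [0, 0, 0], 0.2]])

```text
clock: 5.53
eef_pos: [0.5223, 0.127, 0.0263]
tool_rot: [0.712, 0.703, 0.0, -0.0]
ft_force: [-0.1, -0.4, 0.1]
grip_width: 0.0169
grasp_force: 0.0
```

```bash
python3 st.py '[.5215,.160,.026]'; python3 wl.py w3
```

```text
5.53 tcp [0.5223 0.127  0.0263] toolx yaw 89.28 z [ 0.  0. -1.] F [-0.08 -0.42  0.13] w 0.016887475104333464
tool shift frac [ 0.165 -0.006  0.002] dist 0.033
rail x@200 451.9 deg 1.08 ymax [246.4 247.5]
rail x@200 589.6 deg 0.59 ymax [244.2 245.4]
watch px [286. 215.] [525.7 139.9] [45.5 37.1] 77.95 box [[502.79998779296875, 121.5], [539.0999755859375, 113.80000305175781], [548.5999755859375, 158.3000030517578], [512.2999877929688, 166.0]]
cream x [489.8 552.5] y [181.6 236.9]
```

View pics/w3.png

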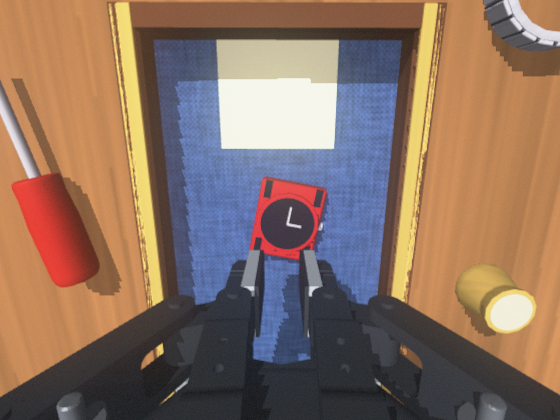

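Wrist view: the watch at (286,215) hasn't moved, and the finger leading edges show at about (254,252) and (310,252). I need to check the finger geometry by depth before pushing further.

```bash
python3 - <<'E'
from h import *
p,d,c=look('wrist'); W=cloud(d,c)*1000
for uv in [(286,225),(286,252),(286,262),(254,262),(254,254),(310,262),(310,254),(254,275),(310,275),(310,300),(286,290),(286,320)]: print(uv,W[uv[1],uv[0]].round(1),p[uv[1],uv[0]])
print('cam',-cv2.Rodrigues(np.array(c['rvec'],float))[0].T@np.array(c['tvec']).ravel())
k=(d>0)&(abs(W[...,0]-522)<30)&(W[...,1]>90)
v,u=np.mgrid[:420,:560]
f=k&(v>250)&(W[...,2]>18)&(W[...,2]<80)
Q=W[f]; print(len(Q), np.percentile(Q,[0,5,50,95,100],axis=0).round(1))
s,ds,cs=p,0,0
p2,d2,c2=look('side'); W2=cloud(d2,c2)*1000
k=(abs(W2[...,0]-522)<60)&(W2[...,1]>95)&(W2[...,1]<200)&(W2[...,2]>6)
cv2.imwrite('pics/s2.png',cv2.resize(p2[120:320,170:370],(600,600))[...,::-1])
E
```

```text
(286, 225) [525.1 137.9  16.6] [71 62 71]
(286, 252) [525.  120.3  14.6] [228  65  69]
(286, 262) [525.  109.2   5.4] [ 91 111 163]
(254, 262) [510.7 138.4  65.3] [139 144 151]
(254, 254) [510.1 138.4  57.1] [139 143 152]
(310, 262) [534.8 137.9  64.9] [140 144 152]
(310, 254) [535.3 138.6  58.3] [140 144 152]
(254, 275) [511.7 138.3  76.8] [138 143 151]
(310, 275) [533.7 138.2  77.2] [138 142 150]
(310, 300) [532.8 133.8  87.9] [47 52 63]
(286, 290) [524.8  88.9   4.8] [ 65  78 114]
(286, 320) [524.6  66.7   5.5] [ 64  79 116]
cam [0.5232766  0.19865188 0.19048221]
2052 [[500.3 116.3  47.4]
 [502.  122.1  54.6]
 [530.8 134.8  68. ]
 [542.9 138.7  78.4]
 [544.7 139.4  80. ]]
```

View pics/s2.png

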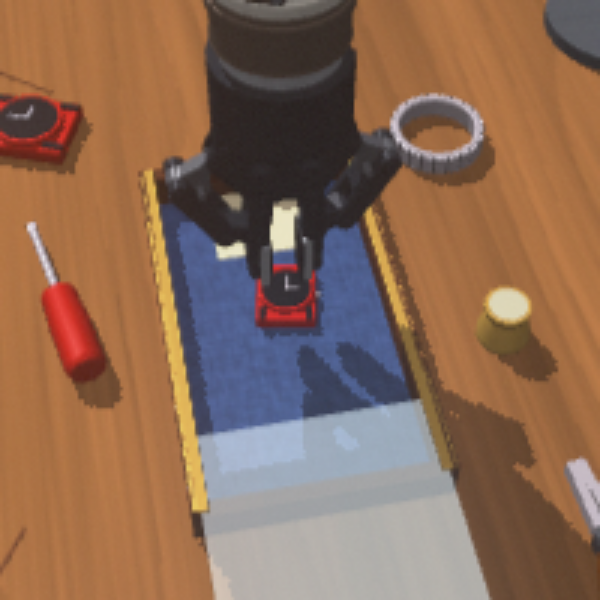

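The fingertips appear to hang at z≈50 mm over the watch rather than 9 mm. I'll check this with the fixed cameras.

```bash
python3 - <<'E'
from h import *
z0={n:np.load(n+'.npz') for n in('scene','side')}
for n in ('scene','side'):
    p,d,c=look(n); W=cloud(d,c)*1000; W0=cloud(z0[n]['d'],c)*1000
    k=(abs(W[...,0]-522)<26)&(abs(W[...,1]-130)<20)&(W[...,2]>20)&(W[...,2]<120)
    Q=W[k]
    for a,b in ((20,30),(30,40),(40,50),(50,60),(60,70),(70,90)):
        q=Q[(Q[:,2]>=a)&(Q[:,2]<b)]
        if len(q): print(n,a,b,len(q),np.percentile(q[:,:2],[2,50,98],axis=0).round(0).tolist())
o=bot.get_obs(); print(o['joint_pos'].round(3), o['eef_pos'])
E
```

```text
scene 20 30 11 [[516.0, 125.0], [524.0, 139.0], [540.0, 148.0]]
scene 40 50 2 [[512.0, 131.0], [512.0, 132.0], [512.0, 133.0]]
scene 50 60 23 [[512.0, 122.0], [535.0, 134.0], [543.0, 137.0]]
scene 60 70 34 [[511.0, 120.0], [537.0, 133.0], [545.0, 137.0]]
scene 70 90 29 [[508.0, 132.0], [515.0, 136.0], [543.0, 138.0]]
side 40 50 3 [[531.0, 126.0], [531.0, 126.0], [531.0, 134.0]]
side 50 60 49 [[500.0, 114.0], [531.0, 117.0], [542.0, 134.0]]
side 60 70 66 [[501.0, 115.0], [530.0, 119.0], [544.0, 135.0]]
side 70 90 129 [[500.0, 113.0], [531.0, 118.0], [544.0, 134.0]]
[ 0.237  0.462 -0.184  0.925 -0.     1.821] [0.52220108 0.12586478 0.02629075]
```

Both fixed cameras agree: the real fingertips are at about z=50 mm, 40 mm higher than the stated geometry gives, while x and y match. I'll back off behind the watch and come down in stages, checking tip height by camera and force.

Request:
apply_moves(steps=[[[-0.04, 0, 0], [0, 0, 0], 0.2], [[-0.06, 0, 0], [0, 0, 0], 0.2], [[-0.06, 0, 0], [0, 0, 0], 0.2], [[-0.05, 0, 0], [0, 0, 0], 0.2], [[0, 0, 0.05], [0, 0, 0], 0.2], [[0, 0, 0.05], [0, 0, 0], 0.2], [[0, 0, 0], [0, 0, 0], 0.2], [[0, 0, 0], [0, 0, 0], 0.2]])

```text
clock: 6.45
eef_pos: [0.5204, 0.084, 0.0049]
tool_rot: [0.712, 0.702, -0.001, -0.001]
ft_force: [-0.3, -0.4, 0.6]
grip_width: 0.0167
grasp_force: 0.0
```

```bash
cat > tip.py <<'E'
from h import *
o=bot.get_obs(); e=o['eef_pos']*1000; print('eef',e.round(1),'F',o['ft_force'].round(1),round(o['clock'],2))
for n in ('scene','side','wrist'):
    p,d,c=look(n); W=cloud(d,c)*1000; S=cv2.cvtColor(p,cv2.COLOR_RGB2HSV)[...,1]
    k=(abs(W[...,0]-e[0])<24)&(abs(W[...,1]-e[1])<14)&(W[...,2]>(12 if n!='wrist' else 8))&(W[...,2]<120)&(S<80)&(d>0)
    Q=W[k]; print(n,len(Q),'z lowest',np.sort(Q[:,2])[:8].round(0),'pct y',np.percentile(Q[:,1],[2,98]).round(0),'x',np.percentile(Q[:,0],[2,98]).round(0))
E
python3 tip.py
```

```text
eef [520.4  84.    4.9] F [-0.3 -0.4  0.6] 6.45
scene 228 z lowest [27. 29. 29. 30. 31. 31. 31. 33.] pct y [78. 97.] x [505. 543.]
side 438 z lowest [29. 30. 30. 30. 30. 31. 31. 32.] pct y [71. 94.] x [497. 542.]
wrist 9842 z lowest [29. 29. 30. 30. 30. 31. 31. 32.] pct y [78. 98.] x [498. 542.]
```

Request:
apply_moves(steps=[[[0, 0, 0.03], [0, 0, 0], 0.2], [[0, 0, 0.03], [0, 0, 0], 0.2], [[0, 0, 0.02], [0, 0, 0], 0.2], [[0, 0, 0.01], [0, 0, 0], 0.2], [[0, 0, 0], [0, 0, 0], 0.2], [[0, 0, 0], [0, 0, 0], 0.2], [[0, 0, 0], [0, 0, 0], 0.2], [[0, 0, 0], [0, 0, 0], 0.2]])

```text
clock: 7.27
eef_pos: [0.5219, 0.0841, -0.0115]
tool_rot: [0.712, 0.702, 0.0, 0.0]
ft_force: [0.6, 0.5, -0.2]
grip_width: 0.0169
grasp_force: 0.0
```

```bash
python3 tip.py
```

```text
eef [521.9  84.1 -11.5] F [ 0.6  0.5 -0.2] 7.27
scene 227 z lowest [14. 14. 15. 15. 15. 16. 16. 17.] pct y [77. 98.] x [506. 545.]
side 474 z lowest [12. 13. 14. 14. 14. 15. 15. 15.] pct y [71. 90.] x [498. 545.]
wrist 9858 z lowest [11. 13. 13. 14. 14. 15. 15. 15.] pct y [78. 97.] x [499. 544.]
```

Tips are now at about 12 mm. Lower 3 mm more, then push gently.

Request:
apply_moves(steps=[[[0, 0, 0.015], [0, 0, 0], 0.2], [[0, 0, 0], [0, 0, 0], 0.2], [[0.02, 0, 0], [0, 0, 0], 0.2], [[0.02, 0, 0], [0, 0, 0], 0.2], [[0.02, 0, 0], [0, 0, 0], 0.2], [[0.02, 0, 0], [0, 0, 0], 0.2], [[0.02, 0, 0], [0, 0, 0], 0.2], [[0.02, 0, 0], [0, 0, 0], 0.2]])

```text
clock: 8.08
eef_pos: [0.5221, 0.1085, -0.0147]
tool_rot: [0.712, 0.702, 0.0, 0.0]
ft_force: [-0.6, 0.1, 0.5]
grip_width: 0.017
grasp_force: 0.2
```

Request:
apply_moves(steps=[[[0.02, 0, 0], [0, 0, 0], 0.2], [[0.02, 0, 0], [0, 0, 0], 0.2], [[0.02, 0, 0], [0, 0, 0], 0.2], [[0.02, 0, 0], [0, 0, 0], 0.2], [[0.02, 0, 0], [0, 0, 0], 0.2], [[0.02, 0, 0], [0, 0, 0], 0.2], [[0, 0, 0], [0, 0, 0], 0.2], [[0, 0, 0], [0, 0, 0], 0.2]])

```text
clock: 8.75
eef_pos: [0.5222, 0.1324, -0.0147]
tool_rot: [0.712, 0.702, 0.0, -0.0]
ft_force: [-0.1, 0.2, -0.3]
grip_width: 0.0169
grasp_force: 0.0
```

```bash
python3 st.py '[.5215,.180,-.0145]'; python3 wl.py w4
```

```text
8.75 tcp [ 0.5222  0.1324 -0.0147] toolx yaw 89.25 z [-0.  0. -1.] F [-0.12  0.24 -0.27] w 0.016941144003040934
tool shift frac [ 0.238 -0.007 -0.001] dist 0.048
rail x@200 451.6 deg 0.91 ymax [240.8 241.5]
rail x@200 590.0 deg 0.77 ymax [238.7 239.6]
watch px [278. 195.] [521.4 168.4] [44.9 37.1] 89.27 box [[502.5, 146.1999969482422], [539.5999755859375, 145.6999969482422], [540.2000122070312, 190.60000610351562], [503.1000061035156, 191.0]]
cream x [489.8 552.7] y [182.7 236.8]
```

View pics/w4.png

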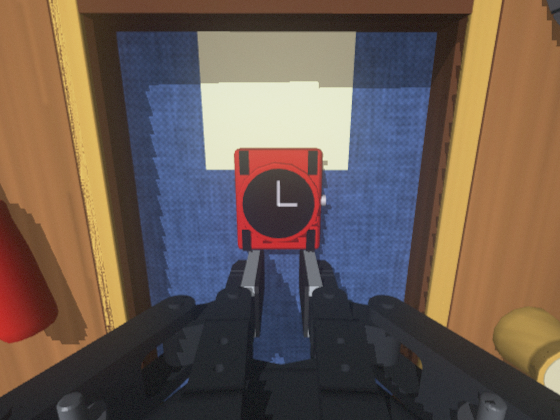

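The watch at (278,195) is square (89.3°) and centred at x=521.4 mm. Continue to the wall.

Request:
apply_moves(steps=[[[0.02, 0, 0], [0, 0, 0], 0.2], [[0.02, 0, 0], [0, 0, 0], 0.2], [[0.02, 0, 0], [0, 0, 0], 0.2], [[0.02, 0, 0], [0, 0, 0], 0.2], [[0.02, 0, 0], [0, 0, 0], 0.2], [[0.02, 0, 0], [0, 0, 0], 0.2], [[0.02, 0, 0], [0, 0, 0], 0.2], [[0.02, 0, 0], [0, 0, 0], 0.2]])

```text
clock: 9.47
eef_pos: [0.5227, 0.1645, -0.0147]
tool_rot: [0.712, 0.702, -0.0, 0.0]
ft_force: [0.4, 0.1, -0.1]
grip_width: 0.0169
grasp_force: 0.1
```

Request:
apply_moves(steps=[[[0.015, 0, 0], [0, 0, 0], 0.2], [[0.015, 0, 0], [0, 0, 0], 0.2], [[0.01, 0, 0], [0, 0, 0], 0.2], [[0.01, 0, 0], [0, 0, 0], 0.2], [[0.005, 0, 0], [0, 0, 0], 0.2], [[0.005, 0, 0], [0, 0, 0], 0.2], [[0.005, 0, 0], [0, 0, 0], 0.2], [[0, 0, 0], [0, 0, 0], 0.2]])

```text
clock: 10.13
eef_pos: [0.5229, 0.1772, -0.0147]
tool_rot: [0.712, 0.702, 0.0, -0.0]
ft_force: [0.8, 0.8, -1.0]
grip_width: 0.0168
grasp_force: 0.0
```

```bash
python3 st.py '[.5215,.180,-.0145]'; python3 wl.py w5
```

```text
10.13 tcp [ 0.5229  0.1772 -0.0147] toolx yaw 89.22 z [ 0.  0. -1.] F [ 0.84  0.78 -0.96] w 0.01684976367071096
tool shift frac [ 0.014 -0.007 -0.001] dist 0.003
rail x@200 452.3 deg 1.29 ymax [247.1 247.8]
rail x@200 589.5 deg 0.38 ymax [245.2 246. ]
watch px [278. 194.] [522.1 212.5] [44.6 36.7] 89.24 box [[503.3999938964844, 190.39999389648438], [540.0999755859375, 189.89999389648438], [540.7000122070312, 234.5], [504.0, 235.0]]
cream x [489.4 553. ] y [180.5 234. ]
```

Close to the wall; continue in small steps until contact force appears.

Request:
apply_moves(steps=[[[0.005, 0, 0], [0, 0, 0], 0.2], [[0.005, 0, 0], [0, 0, 0], 0.2], [[0.005, 0, 0], [0, 0, 0], 0.2], [[0, 0, 0], [0, 0, 0], 0.2], [[0, 0, 0], [0, 0, 0], 0.2], [[0, 0, 0], [0, 0, 0], 0.2], [[0, 0, 0], [0, 0, 0], 0.2], [[0, 0, 0], [0, 0, 0], 0.2]])

```text
clock: 10.85
eef_pos: [0.5229, 0.1794, -0.0147]
tool_rot: [0.712, 0.702, -0.0, 0.0]
ft_force: [0.8, -5.0, 1.8]
grip_width: 0.0169
grasp_force: 2.3
```

```bash
python3 st.py '[.5215,.180,-.0145]'
```

```text
10.85 tcp [ 0.5229  0.1794 -0.0147] toolx yaw 89.19 z [-0.    -0.001 -1.   ] F [ 0.78 -4.97  1.85] w 0.016890265097456322
tool shift frac [ 0.003 -0.007 -0.001] dist 0.002
```

Wall contact at 5 N. Back off, raise and check.

Request:
apply_moves(steps=[[[-0.03, 0, 0], [0, 0, 0], 0.2], [[-0.08, 0, 0], [0, 0, 0], 0.2], [[-0.08, 0, 0], [0, 0, 0], 0.2], [[0, 0, -0.1], [0, 0, 0], 0.2], [[0, 0, -0.15], [0, 0, 0], 0.2], [[0, 0, -0.15], [0, 0, 0], 0.2], [[0, 0, -0.15], [0, 0, 0], 0.2], [[0, 0, -0.15], [0, 0, 0], 0.2]])

```text
clock: 11.52
eef_pos: [0.5222, 0.1427, 0.1267]
tool_rot: [0.712, 0.702, 0.001, -0.001]
ft_force: [1.0, 0.1, -0.2]
grip_width: 0.0167
grasp_force: 0.0
```

```bash
python3 st.py '[.517,-.27,.125]'; python3 wl.py w6
```

```text
11.52 tcp [0.5222 0.1427 0.1267] toolx yaw 89.24 z [-0.     0.002 -1.   ] F [ 1.01  0.13 -0.15] w 0.01672213065422839
tool shift frac [-2.064e+00  1.000e-03  4.000e-03] dist 0.413
rail x@200 451.8 deg 0.84 ymax [247.6 247.7]
rail x@200 590.6 deg 0.54 ymax [245.2 245.9]
watch px [279. 115.] [522.  214.1] [43.9 36.5] 89.24 box [[503.3999938964844, 192.39999389648438], [539.9000244140625, 191.89999389648438], [540.5, 235.8000030517578], [504.0, 236.3000030517578]]
cream x [489.6 552.7] y [181.3 236.3]
```

View pics/w6.png

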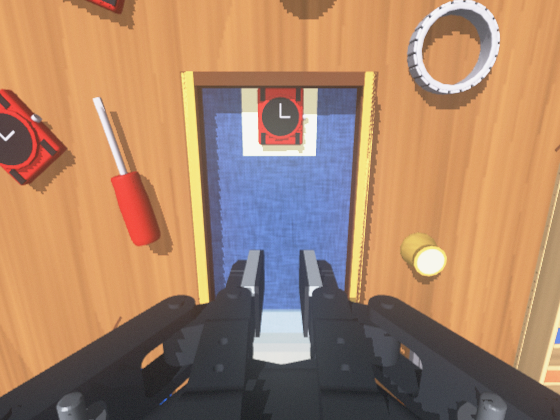

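The watch at (279,115) sits square against the wall, in the middle of the patch at (522,214) mm. Now over to the lid bar.

Request:
apply_moves(steps=[[[-0.15, 0, 0], [0, 0, 0], 0.2], [[-0.18, 0, 0], [0, 0, 0], 0.2], [[-0.18, 0, 0], [0, 0, 0], 0.2], [[-0.18, 0, 0], [0, 0, 0], 0.2], [[-0.18, 0, 0], [0, 0, 0], 0.2], [[-0.18, 0, 0], [0, 0, 0], 0.2], [[-0.18, 0, 0], [0, 0, 0], 0.2], [[-0.18, 0, 0], [0, 0, 0], 0.2]])

```text
clock: 12.23
eef_pos: [0.5187, -0.141, 0.1253]
tool_rot: [0.712, 0.703, 0.001, -0.0]
ft_force: [0.6, -0.1, -0.3]
grip_width: 0.0172
grasp_force: 0.0
```

Request:
apply_moves(steps=[[[-0.18, 0, 0], [0, 0, 0], 0.2], [[-0.18, 0, 0], [0, 0, 0], 0.2], [[-0.18, 0, 0], [0, 0, 0], 0.2], [[-0.12, 0, 0], [0, 0, 0], 0.2], [[0, 0, 0.15], [0, 0, 0], 0.2], [[0, 0, 0.15], [0, 0, 0], 0.2], [[0, 0, 0.15], [0, 0, 0], 0.2], [[0, 0, 0], [0, 0, 0], 0.2]])

```text
clock: 12.9
eef_pos: [0.5124, -0.2693, 0.0289]
tool_rot: [0.712, 0.702, -0.001, -0.006]
ft_force: [-1.6, 1.1, -0.4]
grip_width: 0.0171
grasp_force: 0.0
```

```bash
cat > bar.py <<'E'
from h import *
p,d,c=look('scene'); W=cloud(d,c)*1000
k=(W[...,2]>36)&(W[...,2]<47)&(abs(W[...,0]-517)<75)&(W[...,1]<60)&(W[...,1]>-260)&(p.max(-1)<110)
nb,lab,st,ce=cv2.connectedComponentsWithStats(k.astype(np.uint8))
for i in range(1,nb):
    if st[i,4]>40: print('bar?',st[i,4],cv2.minAreaRect(W[lab==i][:,:2].astype(np.float32)),np.median(W[lab==i][:,2]))
E
python3 st.py '[.516,-.27,-.0015]'; python3 tip.py;python3 bar.py
```

```text
12.9 tcp [ 0.5124 -0.2693  0.0289] toolx yaw 89.2 z [-0.009  0.007 -1.   ] F [-1.57  1.12 -0.39] w 0.01708930353732656
tool shift frac [-0.004  0.02   0.152] dist 0.031
eef [ 512.4 -269.3   28.9] F [-1.6  1.1 -0.4] 12.9
scene 277 z lowest [53. 53. 54. 54. 55. 56. 56. 57.] pct y [-279. -256.] x [492. 536.]
bar? 145 ((517.1117553710938, -218.16400146484375), (10.632203102111816, 108.57962799072266), 88.51688385009766) 41.295903208189245Traceback (most recent call last):
  File "tip.py", line 6, in <module>
    Q=W[k]; print(n,len(Q),'z lowest',np.sort(Q[:,2])[:8].round(0),'pct y',np.percentile(Q[:,1],[2,98]).round(0),'x',np.percentile(Q[:,0],[2,98]).round(0))
                                                                           ~~~~~~~~~~~~~^^^^^^^^^^^^^^^
    return _quantile_unchecked(
        a, q, axis, out, overwrite_input, method, keepdims, weights)
    return _ureduce(a,
                    func=_quantile_ureduce_func,
    ...<5 lines>...
                    overwrite_input=overwrite_input,
                    method=method)
    r = func(a, **kwargs)
    result = _quantile(arr,
                       quantiles=q,
    ...<2 lines>...
                       out=out,
                       weights=wgt)
    slices_having_nans = np.isnan(arr[-1, ...])
                                  ~~~^^^^^^^^^
IndexError: index -1 is out of bounds for axis 0 with size 0
```

Request:
apply_moves(steps=[[[0, 0, 0.06], [0, 0, 0], 0.2], [[0, 0, 0.06], [0, 0, 0], 0.2], [[0, 0, 0.035], [0, 0, 0], 0.2], [[0, 0, 0], [0, 0, 0], 0.2], [[0.03, 0, 0], [0, 0, 0], 0.2], [[0.03, 0, 0], [0, 0, 0], 0.2], [[0.03, 0, 0], [0, 0, 0], 0.2], [[0.03, 0, 0], [0, 0, 0], 0.2]])

```text
clock: 13.72
eef_pos: [0.5177, -0.2473, 0.0052]
tool_rot: [0.712, 0.702, 0.0, 0.001]
ft_force: [-0.4, -0.8, -0.1]
grip_width: 0.0169
grasp_force: 0.0
```

Request:
apply_moves(steps=[[[0.03, 0, 0], [0, 0, 0], 0.2], [[0.03, 0, 0], [0, 0, 0], 0.2], [[0.03, 0, 0], [0, 0, 0], 0.2], [[0.03, 0, 0], [0, 0, 0], 0.2], [[0.03, 0, 0], [0, 0, 0], 0.2], [[0.03, 0, 0], [0, 0, 0], 0.2], [[0, 0, 0], [0, 0, 0], 0.2], [[0, 0, 0], [0, 0, 0], 0.2]])

```text
clock: 14.38
eef_pos: [0.5174, -0.211, 0.0041]
tool_rot: [0.712, 0.703, 0.0, -0.001]
ft_force: [-0.2, 0.0, 0.5]
grip_width: 0.0172
grasp_force: 0.0
```

```bash
python3 st.py '[.5187,-.036,-.002]'; python3 bar.py
```

```text
14.38 tcp [ 0.5174 -0.211   0.0041] toolx yaw 89.27 z [-0.001  0.001 -1.   ] F [-0.24  0.02  0.48] w 0.017173091511962165
tool shift frac [ 0.875 -0.005  0.031] dist 0.175
bar? 240 ((516.5140380859375, -203.38958740234375), (36.40034866333008, 108.2892074584961), 88.02045440673828) 41.988655058711004
```

Request:
apply_moves(steps=[[[0.04, 0, 0.01], [0, 0, 0], 0.2], [[0.04, 0, 0], [0, 0, 0], 0.2], [[0.04, 0, 0], [0, 0, 0], 0.2], [[0.04, 0, 0], [0, 0, 0], 0.2], [[0.04, 0, 0], [0, 0, 0], 0.2], [[0.04, 0, 0], [0, 0, 0], 0.2], [[0.04, 0, 0], [0, 0, 0], 0.2], [[0.04, 0, 0], [0, 0, 0], 0.2]])

```text
clock: 15.1
eef_pos: [0.5184, -0.147, 0.0022]
tool_rot: [0.712, 0.702, -0.0, -0.0]
ft_force: [1.1, -0.9, -1.5]
grip_width: 0.0171
grasp_force: 0.9
```

```bash
python3 st.py '[.5187,-.036,.002]'; python3 - <<'E'
from h import *
a,da,_=look('side'); b,db,_=look('wrist')
o=np.hstack([cv2.resize(x,(400,300)) for x in (a,b)]); cv2.imwrite('pics/l1.png',o[...,::-1])
E
```

```text
15.1 tcp [ 0.5184 -0.147   0.0022] toolx yaw 89.23 z [-0. -0. -1.] F [ 1.14 -0.86 -1.52] w 0.017133387045940147
tool shift frac [ 0.555 -0.006  0.001] dist 0.111
```

View pics/l1.png

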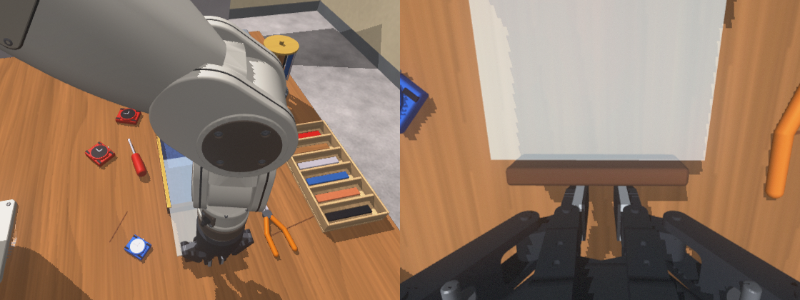

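The bar at (597,172) is against the fingers and the lid is moving. Continue.

Request:
apply_moves(steps=[[[0.04, 0, 0], [0, 0, 0], 0.2], [[0.04, 0, 0], [0, 0, 0], 0.2], [[0.04, 0, 0], [0, 0, 0], 0.2], [[0.04, 0, 0], [0, 0, 0], 0.2], [[0.04, 0, 0], [0, 0, 0], 0.2], [[0.04, 0, 0], [0, 0, 0], 0.2], [[0.04, 0, 0], [0, 0, 0], 0.2], [[0.04, 0, 0], [0, 0, 0], 0.2]])

```text
clock: 15.87
eef_pos: [0.5191, -0.083, 0.0023]
tool_rot: [0.712, 0.702, -0.0, -0.0]
ft_force: [-1.0, -1.8, -0.0]
grip_width: 0.0169
grasp_force: 0.9
```

Request:
apply_moves(steps=[[[0.03, 0, 0], [0, 0, 0], 0.2], [[0.03, 0, 0], [0, 0, 0], 0.2], [[0.03, 0, 0], [0, 0, 0], 0.2], [[0.03, 0, 0], [0, 0, 0], 0.2], [[0.03, 0, 0], [0, 0, 0], 0.2], [[0.02, 0, 0], [0, 0, 0], 0.2], [[0.01, 0, 0], [0, 0, 0], 0.2], [[0.01, 0, 0], [0, 0, 0], 0.2]])

```text
clock: 16.53
eef_pos: [0.5197, -0.0456, 0.0022]
tool_rot: [0.712, 0.702, -0.0, -0.0]
ft_force: [-0.9, -2.4, 0.5]
grip_width: 0.017
grasp_force: 0.8
```

Request:
apply_moves(steps=[[[0.01, 0, 0], [0, 0, 0], 0.2], [[0.005, 0, 0], [0, 0, 0], 0.2], [[0.005, 0, 0], [0, 0, 0], 0.2], [[0.005, 0, 0], [0, 0, 0], 0.2], [[0, 0, 0], [0, 0, 0], 0.2], [[0, 0, 0], [0, 0, 0], 0.2], [[0, 0, 0], [0, 0, 0], 0.2], [[0, 0, 0], [0, 0, 0], 0.2]])

```text
clock: 17.2
eef_pos: [0.5203, -0.0408, 0.0024]
tool_rot: [0.712, 0.702, 0.0, 0.0]
ft_force: [-1.1, -0.8, 0.1]
grip_width: 0.0168
grasp_force: 0.2
```

```bash
python3 st.py '[.5187,-.036,.002]'
```

```text
17.2 tcp [ 0.5203 -0.0408  0.0024] toolx yaw 89.22 z [ 0.001  0.    -1.   ] F [-1.11 -0.79  0.06] w 0.01676338901234291
tool shift frac [ 0.024 -0.008  0.002] dist 0.005
```

Still about 5 mm open; inch on until the stop is felt.

Request:
apply_moves(steps=[[[0.005, 0, 0], [0, 0, 0], 0.2], [[0.005, 0, 0], [0, 0, 0], 0.2], [[0.005, 0, 0], [0, 0, 0], 0.2], [[0.005, 0, 0], [0, 0, 0], 0.2], [[0.005, 0, 0], [0, 0, 0], 0.2], [[0, 0, 0], [0, 0, 0], 0.2], [[0, 0, 0], [0, 0, 0], 0.2], [[0, 0, 0], [0, 0, 0], 0.2]])

```text
clock: 17.87
eef_pos: [0.5204, -0.0366, 0.0024]
tool_rot: [0.712, 0.702, -0.0, 0.001]
ft_force: [1.2, -4.7, -1.0]
grip_width: 0.0172
grasp_force: 2.5
```

Request:
apply_moves(steps=[[[0.005, 0, 0], [0, 0, 0], 0.2], [[0.005, 0, 0], [0, 0, 0], 0.2], [[0, 0, 0], [0, 0, 0], 0.2], [[0, 0, 0], [0, 0, 0], 0.2], [[0, 0, 0], [0, 0, 0], 0.2], [[0, 0, 0], [0, 0, 0], 0.2], [[0, 0, 0], [0, 0, 0], 0.2], [[0, 0, 0], [0, 0, 0], 0.2]])

```text
clock: 18.53
eef_pos: [0.5203, -0.0367, 0.0025]
tool_rot: [0.713, 0.702, -0.002, 0.002]
ft_force: [-0.5, -9.9, -0.8]
grip_width: 0.0173
grasp_force: 5.1
```

The lid is hard against its stop (10 N, no further travel). Retreat and rise.

Request:
apply_moves(steps=[[[-0.04, 0, 0], [0, 0, 0], 0.2], [[-0.1, 0, 0], [0, 0, 0], 0.2], [[-0.1, 0, 0], [0, 0, 0], 0.2], [[-0.1, 0, -0.05], [0, 0, 0], 0.2], [[0, 0, -0.15], [0, 0, 0], 0.2], [[0, 0, -0.18], [0, 0, 0], 0.2], [[0, 0, -0.18], [0, 0, 0], 0.2], [[0, 0, -0.18], [0, 0, 0], 0.2]])

```text
clock: 19.2
eef_pos: [0.5183, -0.101, 0.1516]
tool_rot: [0.712, 0.702, 0.001, -0.002]
ft_force: [1.6, -0.1, -0.2]
grip_width: 0.0169
grasp_force: 0.0
```

Request:
apply_moves(steps=[[[-0.15, -0.05, -0.05], [0, 0, 0], 0.2], [[-0.15, -0.05, 0], [0, 0, 0], 0.2], [[-0.15, -0.05, 0], [0, 0, 0], 0.2], [[-0.15, -0.05, 0], [0, 0, 0], 0.2], [[-0.15, -0.05, 0], [0, 0, 0], 0.2], [[-0.15, -0.05, 0], [0, 0, 0], 0.2], [[0, 0, 0], [0, 0, 0], 0.2], [[0, 0, 0], [0, 0, 0], 0.2]])

```text
clock: 19.87
eef_pos: [0.456, -0.2815, 0.16]
tool_rot: [0.713, 0.701, 0.001, -0.001]
ft_force: [0.5, -0.0, -0.1]
grip_width: 0.0172
grasp_force: 0.0
```

```bash
python3 st.py; python3 bar.py; python3 - <<'E'
from h import *
a,da,c=look('scene'); b,db,_=look('side')
hsv=cv2.cvtColor(a,cv2.COLOR_RGB2HSV).astype(int); v,u=np.mgrid[:420,:560]
G=onplane(np.c_[u.ravel(),v.ravel()],.0135,c).reshape(420,560,3)*1000
m=((hsv[...,0]<8)|(hsv[...,0]>172))&(hsv[...,1]>110)&(hsv[...,2]>60)&(abs(G[...,0]-521)<55)&(G[...,1]>150)&(G[...,1]<245)
m=cv2.morphologyEx(m.astype(np.uint8),cv2.MORPH_CLOSE,np.ones((5,5)))
if m.sum(): print('watch',cv2.minAreaRect(G[m>0][:,:2].astype(np.float32)))
a0=np.load('scene.npz')['p']
o=np.hstack([cv2.resize(x,(400,300)) for x in (a,b)]); cv2.imwrite('pics/fin.png',o[...,::-1])
E
```

```text
19.87 tcp [ 0.456  -0.2815  0.16  ] toolx yaw 89.06 z [ 0.     0.003 -1.   ] F [ 0.5  -0.02 -0.09] w 0.017238320906246586
bar? 202 ((520.3216552734375, -18.864532470703125), (12.315560340881348, 107.10026550292969), 88.86315155029297) 42.150930661885084
```

View pics/fin.png

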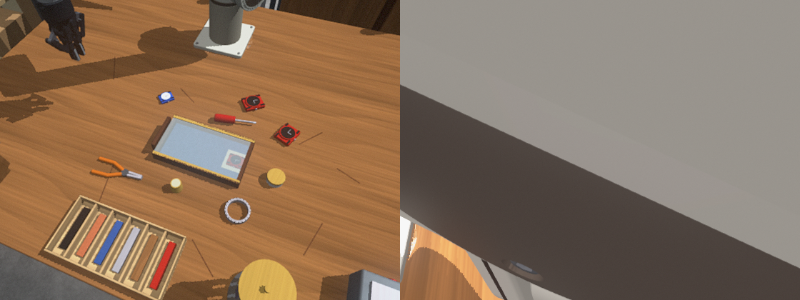

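The final view shows the lid shut, with its bar at case y = -142. The watch shows through the glass on the patch at (234,159), the bystanders are where they were, and the arm is clear.

```bash
python3 -c "
from workcell import bot
print(bot.job_done())"
```

```text
the job is handed in; nothing more can be done
None
```

The red watch was pushed square against the end wall in the middle of the cream patch, the lid was pushed fully shut, the arm is clear and the other items look unmoved; I handed the job in after about 20 s of robot time.

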